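Flip the hex key and tighten the monitor-arm clamp bolt

ROBOT

A 6-joint arm with a two-finger parallel gripper is mounted at the origin on the work surface. World frame = base frame: x ahead of the robot, y to its left, z up, the work surface at z = 0. Lengths are in m, angles in rad, forces in N, time in s.
With the tool pointing down it reaches from about 0.375 to 0.9 m from the base axis. Payload 3.1 kg.
Tool frame: the origin (TCP) lies between the finger pads; the fingertips stand 25 mm ahead of it and the grasp point (between the pads) lies 6 mm ahead of it; y points along the fingers, x is the direction in which the jaws open and shut, and the axes are right-handed (so a half turn about y gives the same grasp; the last joint's range is limited). The gripper opens to 87 mm and grips with 3 to 60 N. Pads are 19 mm wide; open, the fingers measure 117 mm over their backs; the gripper's body (75 mm by 190 mm) begins 51 mm behind the grasp point.
Start: joints at [-1.514, 0.527, 1.433, -0, 1.181, -0.178], TCP at [0.146, -0.608, 0.248] pointing down, gripper open.
Joint ranges: [-3.08, 3.08], [-0.75, 2.2], [0.22, 2.44], [-1.43, 4.57], [0, 2.65], [-2.85, 2.85]. Speed limits (rad/s): [2.79, 2.79, 3.14, 3.14, 3.14, 3.14].

INTERFACE

Orientations are given as a unit quaternion [x, y, z, w].
In Python, from rig import robot gives the robot as it stands.
- The arm moves only by the tool carry_out, never from a script. Its argument "moves" is a list of rows, each a list of 7 numbers: the opening, from 0 (shut) to 1 (fully open), then the shift along the tool's x, y, z in cm, then the turn, a rotation vector about the tool's x, y, z in rad. In form: [[grip, x, y, z, rx, ry, rz], ...]. A call has 1 to 20 rows; each row is the pose to reach, as a shift and turn from the pose commanded when the call began, along the tool's axes at that moment; what a row does not reach only later rows make up. A row lasts 1/10 s, in which the tool goes at most 50 mm and 8.59 degrees, less where a joint would pass 70% of its speed; a pose out of reach is approached as far as the arm can. A call with a gripper value outside its range is refused whole. The fingers move at their own pace and stop on an object; "force" is the grip in N (left out, the last holds). Time passes only in rows, so rows that repeat a pose let the fingers close. It gives the time, the measured TCP pose, the force and the opening at its end, in the units of the state.
- robot.get_obs(): the state, without advancing time (a new reading comes with each control period).
- robot.camera(name): name is "side" or "top" or "wrist"; returns the picture (420x560x3 uint8, red, green, blue); there is no depth.
- robot.camera_params(name): a dict with "fx", "fy", "cx", "cy" (pixels), "extrinsics" (4x4, takes a point from camera to world coordinates); the wrist camera has in their place "mount" (4x4, takes a point from camera to tool coordinates, whose origin is the TCP and whose axes are the tool frame's). Camera axes: x right, y down, z forward; pixel columns grow to the right and rows downward; lengths in m; the calibration is good to about 2 mm. A picture is of the moment at which its call begins: read the wrist's pose just before it. camera_params takes no time and is no camera call.
- robot.hand_in(): hands the job in, once; it reports no verdict.
The state is a dict: "time": time; "q": joint angles; "joint_velocities": joint speeds; "joint_torque": joint torques, N m; "position": TCP position; "tool_rot": TCP orientation; "ft_force": force on the tool from outside, world axes, zero at the start; "moment": the same for the moment, N m; "grip_width": finger opening in m.
Only numpy, scipy, OpenCV 4.12 (cv2) and the standard library are available. Lean on these libraries where they do the work, as an engineer would, in place of code of your own. Each camera call takes 0.05 s, during which the arm holds its last target.

TASK

The clamp bolt in the monitor-arm foot on the desk is stiff and not yet tight. Take the larger of the two L-shaped hex keys out of the slanted wooden stand, flip it so that its short arm points down, seat the short arm fully in the bolt's hex socket, and use the long arm as a lever to turn the bolt clockwise (seen from above) by about a sixth of a turn, until it is tight. Leave the key seated in the bolt and leave the smaller key in the stand.

Things in the scene. Friction and masses are not known exactly. Their poses are not given: they have to be found in the camera images.
- key_grip (a point): Larger L-shaped hex key, loose dark steel, 14 mm across flats (flats face +y, -y), 290 g; arms 170 and 70 mm from the bend. Point: on the long arm's axis, 55 mm from the bend, near the centre of mass. +x: along the long arm to its free end; -z: where the short arm points; so the short arm's tip is at x -55, z -70 mm. Starts long arm down in a bore of the stand, bend uppermost.
- stand: Fixed wooden block, 150 mm long (x), with two square bores at x = -45 and +45 mm, leaning 30 deg from upright, tops towards +y (robot's left). Each holds a key by 60 mm of its long arm with some 2 mm of play, the short arm sloping down towards +y; either bore may hold the larger key. Keys slide out along their long arm. Block top about 85 mm high. Origin: centre of its base, on the desk.
- small_grip (a point): The smaller L-shaped hex key, 9 mm across flats, arms 120 and 42 mm, in the stand's other bore: not for this bolt, it stays there. Point: on its long arm's axis, 40 mm from the bend; axes as for the larger key.
- bolt_seat (a point): Centre of the floor of the bolt's hex socket, 28 mm deep, 20 mm above the desk; z up along the bolt axis. Socket corners lie at its x axis and every 60 deg: the key fits with its +x (long arm) along x or any multiple of 60 deg from it, within 10 deg. Seated, the short tip is at this point, the long arm level, its axis 90 mm above the desk; let go, it sags about 8 deg, its free end 25 mm lower.
- foot: Fixed monitor-arm foot: grey plate 20 mm thick, 200 x 130 mm; origin on the desk under the bolt axis. Round boss about the bolt, 62 mm across, top 73 mm above the desk, its mouth flaring from 18 mm wide at the bolt head (50 mm up) to 44 mm. Boss and bolt float sideways up to 7 mm, lightly sprung, so a key let down off-centre draws them to itself. Post 35 mm across, 105 mm high, at x = +105 mm.
- bolt (a joint): Clockwise turn of the bolt seen from above, rad: starts at 0 to 0.15, hard stop at 1.3. Stiff: about 0.6 N m turns it (5 N on the long arm 130 mm from the bolt); it stays where left. The x axis of bolt_seat turns with it.
Things that resemble listed ones, but are neither listed nor needed, are in the scene too. What is shaped like the foot but yellow is not meant.

How it is judged:
By the outcome, as a careful person would: the job done as asked, in the order asked, and still so for the second after the job is handed in, with the robot touching nothing.
It also fails if it takes over 56 s, if anything falls off the work surface, if the arm or the gripper's body presses on something with over 40 N, if the wrist force passes 120 N, or if a joint passes its speed limit or range.

## Working session

There is one attempt and no reset: what is moved stays moved. The work goes in short steps, Python scripts to look and compute and a tool call to move; the robot and the scene stay as the last step left them, time stands still between calls to the robot, and variables do not carry over. Pictures are saved under pics/ and viewed, and the job is handed in when it is done.

Besides the shell and the picture viewer there is one more tool, called after "Emit:" as name(argument=value, ...), one argument or row to a line, values as JSON. carry_out: Moves the arm, as the interface text tells. Its arguments: {"type":"object","properties":{"moves":{"type":"array"},"force":{"type":"number"}},"required":["moves"]}

```bash
ls; mkdir -p pics; cat > h.py <<'E'
import numpy as np, cv2
from rig import robot
def snap(n,f):
    o=robot.get_obs(); im=robot.camera(n); cv2.imwrite('pics/'+f,im[:,:,::-1]); return o,im
E
python3 - <<'E'
from h import *
np.set_printoptions(precision=4,suppress=True)
for n in ['side','top','wrist']:
    o,im=snap(n,n+'0.png'); p=robot.camera_params(n); print(n,p)
print(o)
E
```

```text
pics
side {'fx': 477.36802671934197, 'fy': 477.36802671934197, 'cx': 283.1883836647978, 'cy': 212.91379313636588, 'extrinsics': array([[-0.9856, -0.1349,  0.1023,  0.2778],
       [-0.1692,  0.7631, -0.6237,  0.6793],
       [ 0.0061, -0.632 , -0.7749,  0.9982],
       [ 0.    ,  0.    ,  0.    ,  1.    ]])}
top {'fx': 500.89199808641274, 'fy': 500.89199808641274, 'cx': 274.97255669516517, 'cy': 208.21002187337362, 'extrinsics': array([[-0.0226, -0.9976,  0.0652,  0.3001],
       [-0.9997,  0.023 ,  0.0057, -0.0625],
       [-0.0072, -0.065 , -0.9979,  1.5118],
       [ 0.    ,  0.    ,  0.    ,  1.    ]])}
wrist {'fx': 311.5374258094628, 'fy': 311.5374258094628, 'cx': 284.49006149586114, 'cy': 207.36547134657957, 'mount': array([[ 1.    ,  0.0003,  0.0006, -0.0001],
       [-0.0005, -0.2467,  0.9691, -0.1364],
       [ 0.0005, -0.9691, -0.2467,  0.0673],
       [ 0.    ,  0.    ,  0.    ,  1.    ]])}
{'time': 0.1, 'q': array([-1.5135,  0.5283,  1.4338, -0.    ,  1.1813, -0.1785]), 'joint_velocities': array([ 0.001 , -0.0018, -0.002 , -0.0004, -0.0003, -0.0001]), 'joint_torque': array([ -0.    , -44.0985, -17.7151,   0.0635,   0.0534,  -0.    ]), 'position': array([ 0.146 , -0.6071,  0.2467]), 'tool_rot': array([-0.5548,  0.4382, -0.4373,  0.5558]), 'ft_force': array([ 0.6371, -0.0319,  0.2507]), 'moment': array([ 0.0366, -0.0429, -0.0149]), 'grip_width': 0.08707327197304343}
```

View images.

View pics/side0.png

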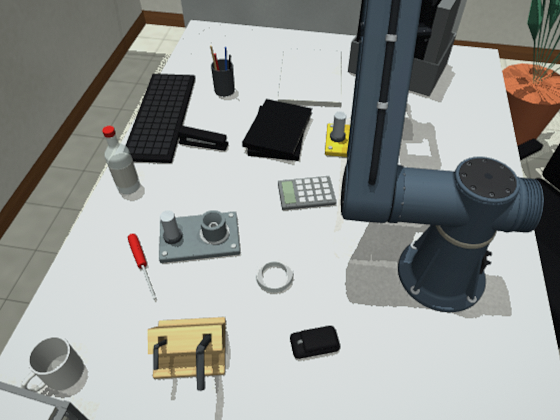

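View pics/top0.png

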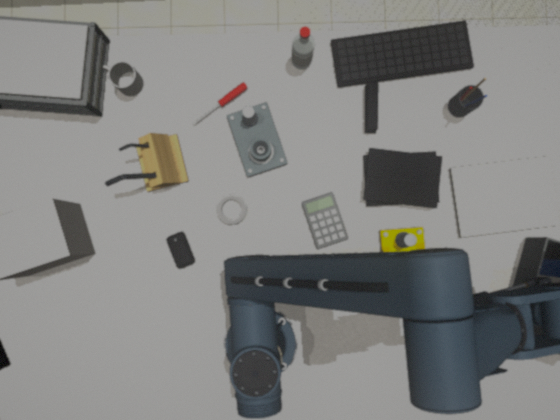

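View pics/wrist0.png

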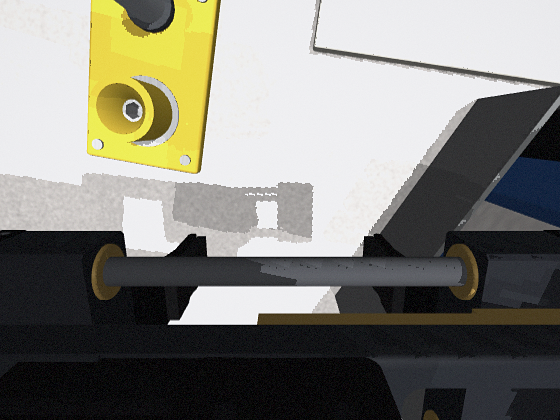

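```bash
python3 - <<'E'
import cv2,numpy as np
s=cv2.imread('pics/side0.png');t=cv2.imread('pics/top0.png')
a=cv2.resize(s[305:405,130:250],None,fx=5,fy=5,interpolation=cv2.INTER_CUBIC)
b=cv2.resize(t[120:220,95:195],None,fx=5,fy=5,interpolation=cv2.INTER_CUBIC)
cv2.imwrite('pics/c1.png',a);cv2.imwrite('pics/c2.png',b)
a=cv2.resize(s[195:275,145:255],None,fx=6,fy=6,interpolation=cv2.INTER_CUBIC)
b=cv2.resize(t[95:185,215:300],None,fx=6,fy=6,interpolation=cv2.INTER_CUBIC)
cv2.imwrite('pics/c3.png',a);cv2.imwrite('pics/c4.png',b)
E
```

```text
(no output)
```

View pics/c1.png

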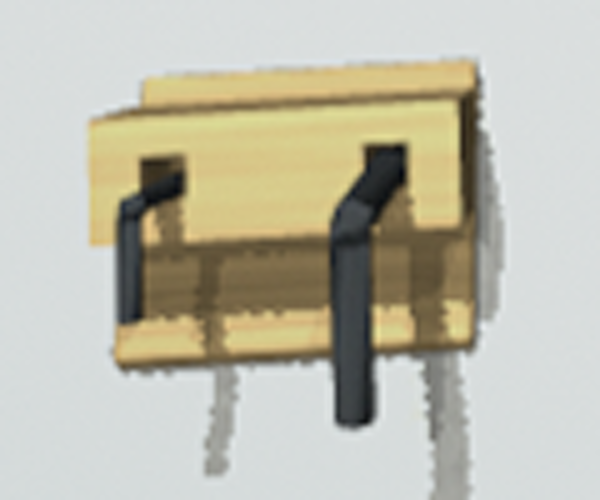

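View pics/c2.png

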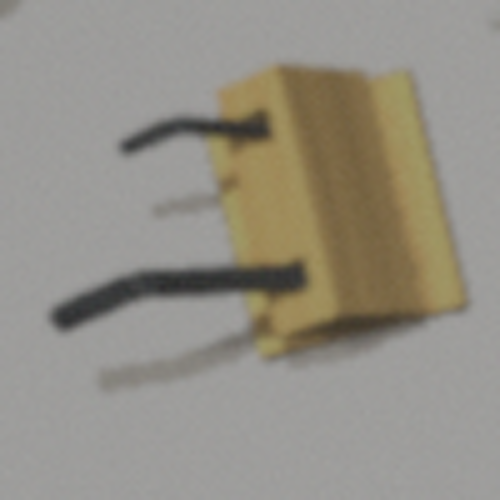

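View pics/c3.png

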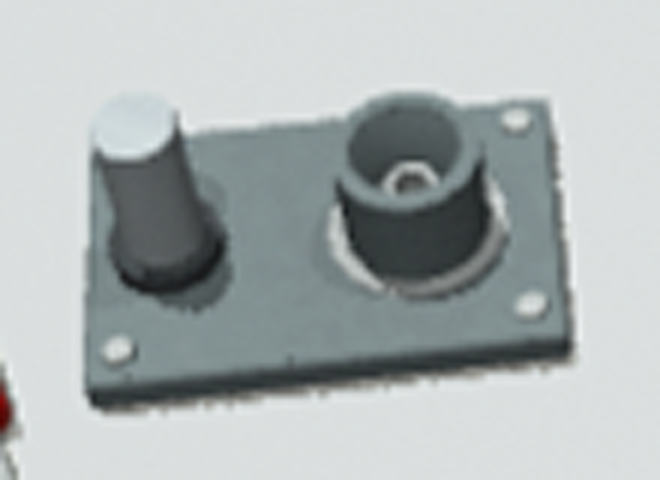

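View pics/c4.png

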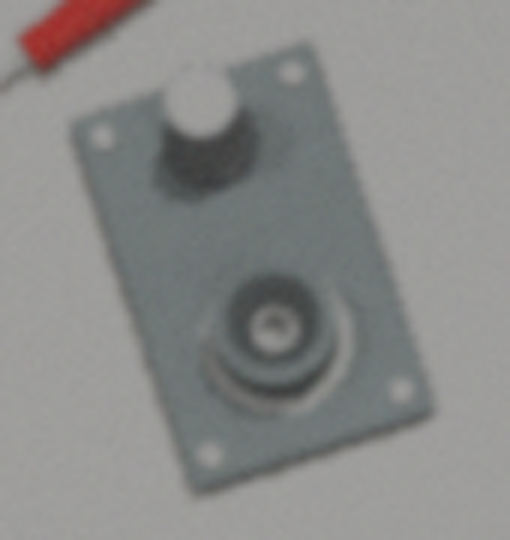

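```bash
cat >> h.py <<'E'
from scipy.spatial.transform import Rotation as Rn
from scipy.optimize import least_squares
CP={n:robot.camera_params(n) for n in ['side','top','wrist']}
def proj(n,P,obs=None):
    c=CP[n]
    if n=='wrist':
        T=np.eye(4);T[:3,:3]=Rn.from_quat(obs['tool_rot']).as_matrix();T[:3,3]=obs['position'];E=T@c['mount']
    else: E=c['extrinsics']
    p=(np.atleast_2d(P)-E[:3,3])@E[:3,:3]
    return np.c_[c['cx']+c['fx']*p[:,0]/p[:,2],c['cy']+c['fy']*p[:,1]/p[:,2]]
def ray_z(n,uv,z,obs=None):
    return least_squares(lambda a:(proj(n,[a[0],a[1],z],obs)[0]-uv),[0.4,0.]).x
np.set_printoptions(precision=4,suppress=True)
E
python3 - <<'E'
from h import *
def S(x,y):return ((x+.5)/5-.5+130,(y+.5)/5-.5+305)
def T(x,y):return ((x+.5)/5-.5+95,(y+.5)/5-.5+120)
def fit(L,SH,hold,sp,tp):
    loc=np.array([[SH*0,0,0],[0,0,-SH],[L-hold,0,0]])
    def res(p):
        R=Rn.from_rotvec(p[3:]).as_matrix(); W=p[:3]+loc@R.T
        r=np.r_[(proj('side',W)-sp).ravel(),(proj('top',W)-tp).ravel()]
        return np.r_[r, 60*(R[2,0]+np.cos(np.pi/6)), 60*(R[2,2]-.5)]
    y=np.array([0,1,0]);z=np.array([0,0,1]);c,s=np.cos(np.pi/6),.5
    X=-c*z-s*y;Z=-c*y+s*z;R0=np.c_[X,np.cross(Z,X),Z]
    r=least_squares(res,np.r_[.4,.25,.18,Rn.from_matrix(R0).as_rotvec()])
    return r.x,r.fun
for nm,L,SH,sp,tp in [('big',.17,.07,[S(352,212),S(355,418),S(385,155)],[T(138,279),T(58,321),T(300,277)]),
                ('small',.12,.042,[S(130,203),S(129,318),S(165,175)],[T(183,124),T(127,147),T(262,126)])]:
    x,f=fit(L,SH,.06,np.array(sp),np.array(tp)); R=Rn.from_rotvec(x[3:]).as_matrix()
    print(nm,x[:3]);print(R);print(f)
def S2(x,y):return ((x+.5)/6-.5+145,(y+.5)/6-.5+195)
def T2(x,y):return ((x+.5)/6-.5+215,(y+.5)/6-.5+95)
print('boss',ray_z('side',S2(415,145),.073),ray_z('top',T2(275,325),.073),ray_z('side',S2(411,181),.05),ray_z('top',T2(273,325),.05))
print('post',ray_z('side',S2(135,127),.105),ray_z('top',T2(203,101),.105),ray_z('top',T2(203,101),.125),ray_z('side',S2(135,127),.125))
print('plate', [ray_z('top',T2(*q),.02) for q in [(75,125),(312,43),(435,412),(195,490)]])
o=robot.get_obs();print(Rn.from_quat(o['tool_rot']).as_matrix())
E
```

```text
big [0.4827 0.3513 0.1772]
[[ 0.1207  0.9723  0.2003]
 [-0.5215  0.2338 -0.8206]
 [-0.8447 -0.0054  0.5353]]
[-0.7247 -0.6091  0.0306 -1.7024  0.1664  2.2514  0.8465  0.8475  0.3012
 -0.2746 -1.6221  0.3502  1.2822  2.117 ]
small [0.5778 0.3435 0.1303]
[[ 0.1137  0.9774  0.1781]
 [-0.4972  0.2112 -0.8416]
 [-0.8602  0.0072  0.51  ]]
[-0.0736 -0.5892 -0.0852 -0.8217 -0.2634  1.363  -0.2427  0.1464  0.7458
 -0.0984 -0.5313  0.59    0.3515  0.5978]
boss [ 0.5659 -0.0171] [ 0.5679 -0.016 ] [ 0.5697 -0.0155] [ 0.5722 -0.0142]
post [0.6685 0.0175] [0.6703 0.015 ] [0.665  0.0139] [0.6597 0.0323]
plate [array([0.682 , 0.0844]), array([ 0.721 , -0.0359]), array([ 0.5319, -0.0934]), array([0.4955, 0.0274])]
[[ 0.2336 -0.0001  0.9723]
 [-0.9723  0.0017  0.2336]
 [-0.0017 -1.      0.0003]]
```

```bash
cat >> h.py <<'E'
import json,os
def Rdown(yaw):  # tool x yaw deg, pointing down
    a=np.radians(yaw);x=np.array([np.cos(a),np.sin(a),0]);y=np.array([0,0,-1.]);return np.c_[x,y,np.cross(x,y)]
def load():
    if not os.path.exists('cmd.json'): return np.array([.146,-.608,.248]),Rdown(-76.5)
    d=json.load(open('cmd.json'));return np.array(d['p']),np.array(d['R'])
def did(row):
    p,R=load();p=p+R@(np.array(row[1:4])/100);R=R@Rn.from_rotvec(row[4:]).as_matrix()
    json.dump(dict(p=p.tolist(),R=R.tolist()),open('cmd.json','w'))
    o=robot.get_obs();print('cmd',p,'meas',o['position'],'rot err deg',np.degrees((Rn.from_matrix(R).inv()*Rn.from_quat(o['tool_rot'])).as_rotvec()),'q',o['q'],'t',o['time'],'F',o['ft_force'],'M',o['moment'],'w',o['grip_width'])
def plan(p1,R1):
    p,R=load();d=R.T@(np.array(p1)-p)*100;v=Rn.from_matrix(R.T@R1).as_rotvec()
    print('shift cm',d.round(2),'rotvec',v.round(3),'rows',max(np.linalg.norm(d)/5,np.degrees(np.linalg.norm(v))/8.59).round(1))
E
python3 -c "
from h import *
plan([.587,-.10,.25],Rdown(13))"
```

```text
shift cm [-39.1   -0.2   54.74] rotvec [ 0.    -1.562  0.   ] rows 13.5
```

Emit:
carry_out(
  moves=[
    [1,-39,0,54.5,0,-1.56,0],
    [1,-39,0,54.5,0,-1.56,0],
    [1,-39,0,54.5,0,-1.56,0],
    [1,-39,0,54.5,0,-1.56,0],
    [1,-39,0,54.5,0,-1.56,0],
    [1,-39,0,54.5,0,-1.56,0],
    [1,-39,0,54.5,0,-1.56,0],
    [1,-39,0,54.5,0,-1.56,0],
    [1,-39,0,54.5,0,-1.56,0],
    [1,-39,0,54.5,0,-1.56,0],
    [1,-39,0,54.5,0,-1.56,0],
    [1,-39,0,54.5,0,-1.56,0],
    [1,-39,0,54.5,0,-1.56,0],
    [1,-39,0,54.5,0,-1.56,0],
    [1,-39,0,54.5,0,-1.56,0],
    [1,-39,0,54.5,0,-1.56,0],
  ],
)

```text
time: 1.75
position: [0.5843, -0.1009, 0.247]
tool_rot: [0.703, 0.079, -0.08, -0.703]
ft_force: [-1.4, -0.3, -0.1]
grip_width: 0.0872
```

```bash
python3 - <<'E'
from h import *
did([1,-39,0,54.5,0,-1.56,0])
o,im=snap('wrist','w1.png')
print(o['joint_velocities'],o['position'],proj('wrist',[[.568,-.0155,.05]],o))
E
```

```text
cmd [ 0.5849 -0.1015  0.248 ] meas [ 0.5843 -0.1009  0.247 ] rot err deg [ 0.0097 -0.0856  0.0909] q [-0.359   0.4853  1.5149 -0.0008  1.1428 -0.585 ] t 1.75 F [-1.3841 -0.3304 -0.0535] M [-0.0319 -0.1503  0.0052] w 0.08716785001985519
[-0.0314 -0.0105  0.0149  0.0009 -0.0013  0.0012] [ 0.5843 -0.1009  0.247 ] [[287.7916 108.0655]]
```

View pics/w1.png

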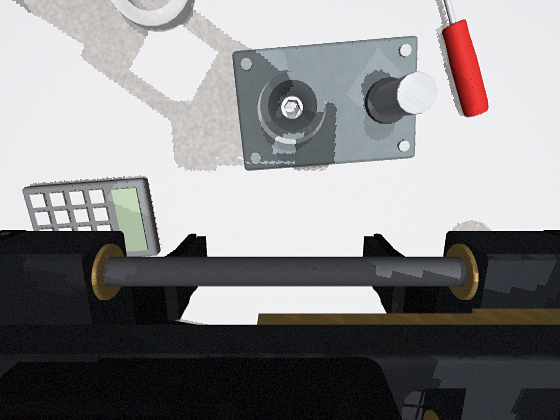

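```bash
python3 - <<'E'
from h import *
im=cv2.imread('pics/w1.png')[82:132,262:322]
cv2.imwrite('pics/w1c.png',cv2.resize(im,None,fx=12,fy=12,interpolation=cv2.INTER_CUBIC))
E
```

```text
(no output)
```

View pics/w1c.png

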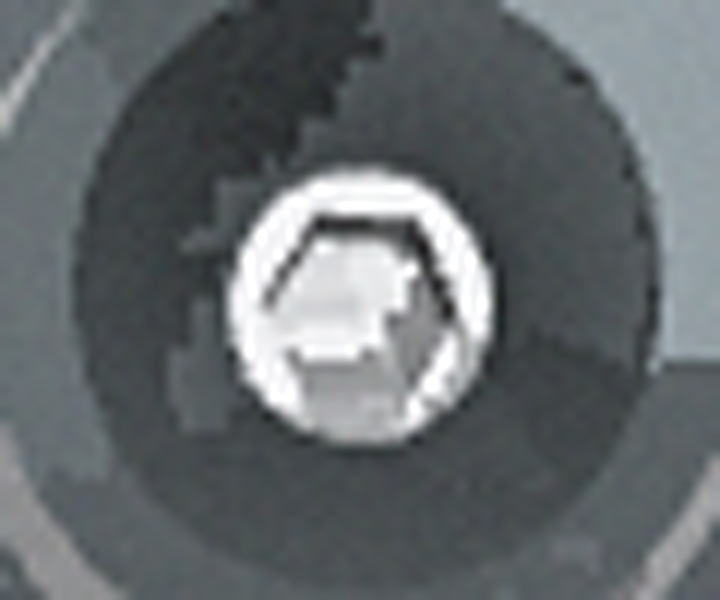

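```bash
cat >> h.py <<'E'
def frame(yaw,tilt=60):
    return Rdown(yaw)@Rn.from_rotvec([np.radians(tilt),0,0]).as_matrix()
E
python3 -c "
from h import *
print(ray_z('wrist',(291.5,107.5),.05,dict(position=np.array([.5843,-.1009,.247]),tool_rot=robot.get_obs()['tool_rot'])),ray_z('wrist',(292.6,105.7),.073,robot.get_obs()))
R=frame(13);G=np.array([.489,.3226,.1307]);print(R)
plan(G-.136*R[:,1],R)"
```

```text
[ 0.5717 -0.014 ] [ 0.5719 -0.0144]
[[ 0.9744 -0.1948 -0.1125]
 [ 0.225   0.8438  0.4872]
 [ 0.     -0.5     0.866 ]]
shift cm [ 0.13  4.93 31.71] rotvec [ 1.047 -0.002  0.001] rows 7.0
```

Emit:
carry_out(
  moves=[
    [1,0.1,4,31.7,1.047,0,0],
    [1,0.1,4,31.7,1.047,0,0],
    [1,0.1,4,31.7,1.047,0,0],
    [1,0.1,4,31.7,1.047,0,0],
    [1,0.1,4,31.7,1.047,0,0],
    [1,0.1,4,31.7,1.047,0,0],
    [1,0.1,4,31.7,1.047,0,0],
    [1,0.1,4,31.7,1.047,0,0],
    [1,0.1,4,31.7,1.047,0,0],
    [1,0.1,4,31.7,1.047,0,0],
    [1,0.1,4,31.7,1.047,0,0],
    [1,0.1,4,31.7,1.047,0,0],
  ],
)

```text
time: 3.0
position: [0.5158, 0.2075, 0.2086]
tool_rot: [-0.258, -0.03, 0.108, 0.96]
ft_force: [0.1, 0.6, 0.2]
grip_width: 0.0872
```

```bash
python3 - <<'E'
from h import *
did([1,.1,4,31.7,1.047,0,0])
o,im=snap('wrist','w2.png')
X=np.array([.1125,-.4872,-.866]);Z=-frame(13)[:,1];b=np.array([.4827,.3513,.1772])
print(proj('wrist',np.array([b,b-.07*Z,b+.11*X,b+.055*X]),o))
E
```

```text
cmd [0.5152 0.2077 0.208 ] meas [0.5158 0.2075 0.2086] rot err deg [-0.1264 -0.1254 -0.0966] q [-0.247   0.7143  1.7032  0.889   1.4538 -0.937 ] t 3.0 F [0.0993 0.6405 0.1501] M [-0.4819 -0.2163  0.0182] w 0.08722638629403276
[[283.9184 150.7173]
 [283.851  146.096 ]
 [283.8639 265.1438]
 [283.8898 210.6329]]
```

View pics/w2.png

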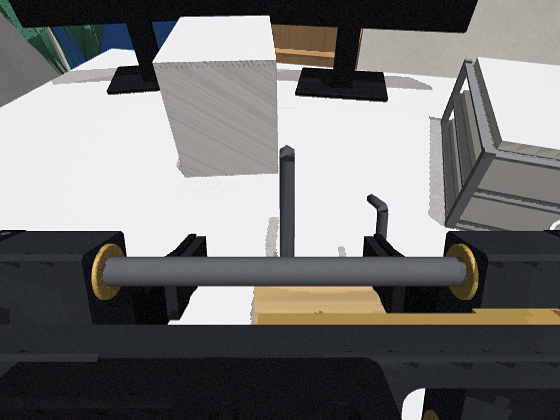

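```bash
python3 - <<'E'
import cv2
im=cv2.imread('pics/w2.png')[135:260,240:400]
cv2.imwrite('pics/w2c.png',cv2.resize(im,None,fx=5,fy=5,interpolation=cv2.INTER_CUBIC)[:600])
E
```

```text
(no output)
```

View pics/w2c.png

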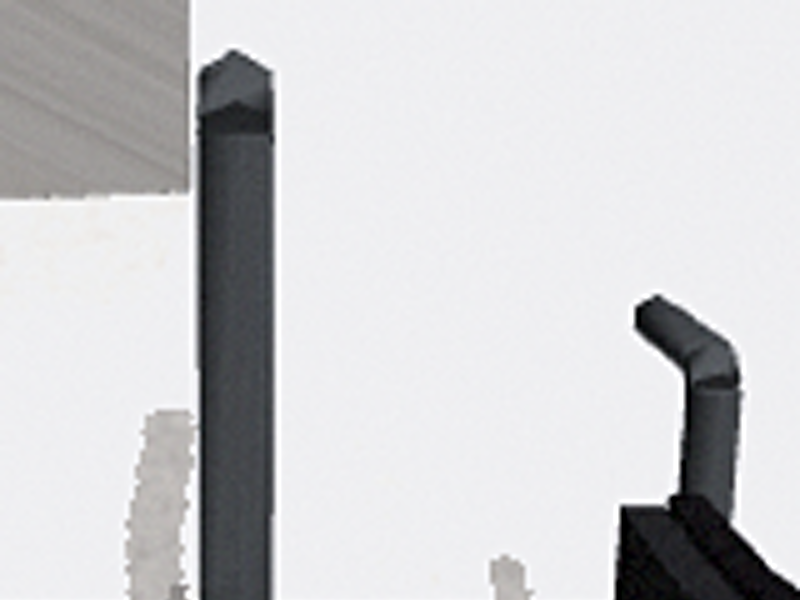

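```bash
python3 -c "
from h import *
R=frame(13);G=np.array([.489,.3226,.1307])+R[:,0]*.0025
plan(G-.066*R[:,1],R);plan(G-.006*R[:,1],R)"
```

```text
shift cm [ 0.27  7.47 -0.8 ] rotvec [ 0.    -0.001  0.002] rows 1.5
shift cm [ 0.26 13.47 -0.8 ] rotvec [ 0.    -0.001  0.002] rows 2.7
```

Emit:
carry_out(
  moves=[
    [0.6,0.25,2,-0.8,0,0,0],
    [0.6,0.25,4.5,-0.8,0,0,0],
    [0.6,0.25,7.5,-0.8,0,0,0],
    [0.6,0.25,7.5,-0.8,0,0,0],
    [0.6,0.25,7.5,-0.8,0,0,0],
  ],
)

```text
time: 3.55
position: [0.5038, 0.2683, 0.1634]
tool_rot: [-0.257, -0.029, 0.109, 0.96]
ft_force: [0.8, -0.5, 0.1]
grip_width: 0.0566
```

```bash
python3 - <<'E'
from h import *
did([.6,.25,7.5,-.8,0,0,0])
o,im=snap('wrist','w3.png'); _,s=snap('side','s3.png'); _,t=snap('top','t3.png')
s=cv2.resize(s[225:405,110:290],None,fx=3.3,fy=3.3,interpolation=cv2.INTER_CUBIC);t=cv2.resize(t[90:240,80:230],None,fx=4,fy=4,interpolation=cv2.INTER_CUBIC)
cv2.imwrite('pics/st3.png',np.hstack([cv2.resize(s,(400,400)),cv2.resize(t,(400,400))])[:,:,::-1])
E
```

```text
cmd [0.5041 0.2677 0.1636] meas [0.5038 0.2683 0.1634] rot err deg [-0.0161 -0.0531  0.0577] q [-0.1432  0.786   1.7427  0.9784  1.3391 -0.9873] t 3.55 F [ 0.8314 -0.4775  0.1142] M [-0.4795 -0.2314  0.0313] w 0.056588082691095595
```

View pics/w3.png

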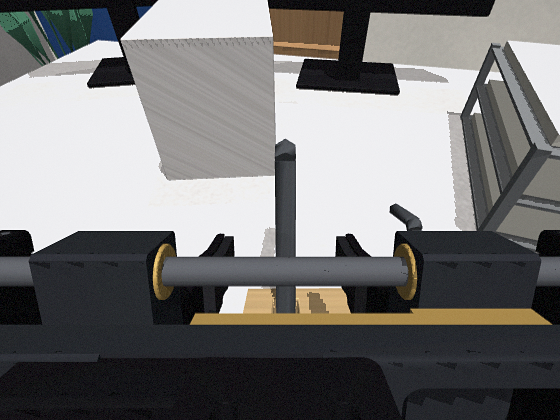

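View pics/st3.png

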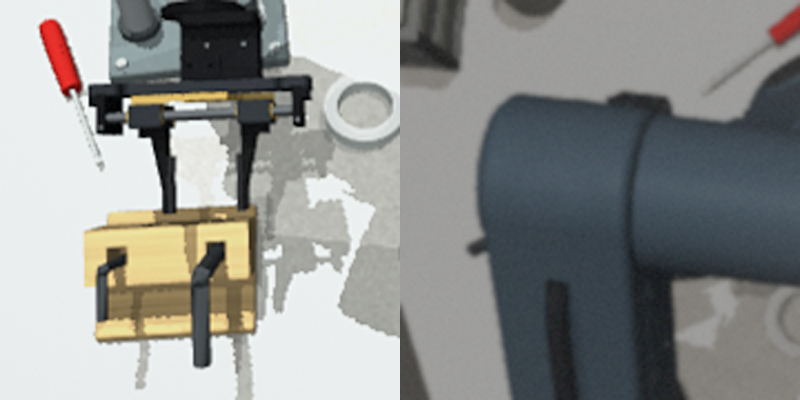

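```bash
python3 - <<'E'
import cv2,numpy as np
for f,rows in [('w2.png',(170,190,210)),('w3.png',(165,185,205,220))]:
    g=cv2.imread('pics/'+f,0).astype(float)
    for r in rows:
        l=g[r-1:r+2,276:300].mean(0) ; d=g[r,283:290].mean()
        hi=np.r_[np.full(12,l[:1].max()),np.full(12,l[-3:].max())]
        cov=np.clip((hi-l)/(hi-d),0,1); print(f,r,cov.sum().round(2),(np.arange(276,300)*cov).sum()/cov.sum())
E
```

```text
w2.png 170 14.66 286.73738978052273
w2.png 190 15.11 286.5730502783363
w2.png 210 14.85 286.80311923843925
w3.png 165 14.98 287.7054959451361
w3.png 185 15.81 287.3740197207759
w3.png 205 16.61 287.05074636140284
w3.png 220 16.72 286.89575147931646
```

```bash
python3 - <<'E'
import cv2,numpy as np
g=cv2.imread('pics/w3.png',0).astype(int)
for r in (190,205,220,300): print(r,g[r,268:304])
E
```

```text
190 [239 238 239 238 238 242 255  16  38  42  48  50  59  61  62  69  70  72
  73  70  72  73  73  69  74  76  68  59 254 242 239 239 239 240 239 240]
205 [240 239 239 240 239 242 253  84  35  42  51  55  58  62  64  70  67  67
  73  71  69  69  66  71  73  74  68  55 255 242 240 238 240 239 238 238]
220 [240 238 239 239 240 241 252  85  36  45  54  58  63  62  70  70  69  69
  69  74  71  71  70  70  71  74  64 106 251 242 239 238 238 240 240 240]
300 [179 180 184 178 157 204 114 122  49  60  60  66  67  62  67  69  62  62
  70  72  73  68  66  59  58  57  48  73 173 149 179 194 175 180 180 181]
```

Emit:
carry_out(
  moves=[
    [0.6,0.05,3,0,0,0,0],
    [0.6,0.05,6,0,0,0,0],
    [0.6,0.05,6,0,0,0,0],
    [0.0,0.05,6,0,0,0,0],
    [0.0,0.05,6,0,0,0,0],
    [0.0,0.05,6,0,0,0,0],
    [0.0,0.05,6,0,0,0,0],
    [0.0,0.05,6,0,0,0,0],
    [0.0,0.05,6,0,0,0,0],
  ],
  force=55,
)

```text
time: 4.6
position: [0.493, 0.3185, 0.1333]
tool_rot: [-0.257, -0.029, 0.108, 0.96]
ft_force: [0.6, -0.4, 1.2]
grip_width: 0.0132
```

```bash
python3 - <<'E'
from h import *
did([0,.05,6,0,0,0,0])
o,im=snap('wrist','w4.png'); _,s=snap('side','s4.png')
s=cv2.resize(s[225:405,110:290],(400,400),interpolation=cv2.INTER_CUBIC)
cv2.imwrite('pics/st4.png',np.hstack([s,cv2.resize(im,(533,400))])[:,:800,::-1])
E
```

```text
cmd [0.493  0.3184 0.1335] meas [0.493  0.3185 0.1333] rot err deg [-0.0054 -0.0111 -0.015 ] q [-0.0537  0.8374  1.7603  1.0639  1.2609 -1.0214] t 4.6 F [ 0.5546 -0.4199  1.2447] M [-0.4251 -0.2712 -0.019 ] w 0.013206168221588547
```

View pics/st4.png

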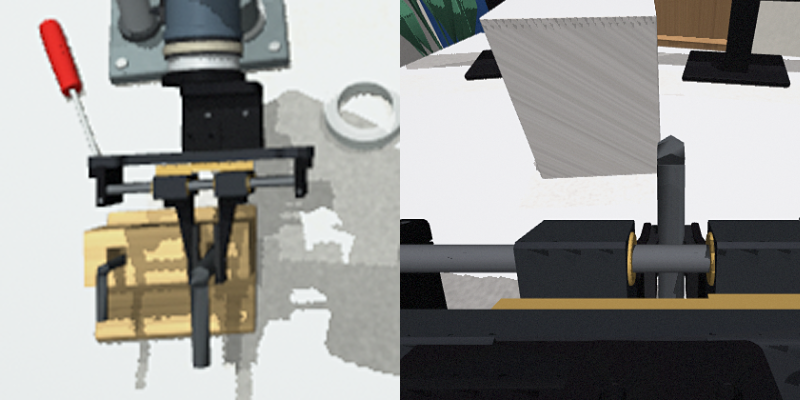

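Emit:
carry_out(
  moves=[
    [0,0,0,0.5,0,0,0],
    [0,0,0,1.5,0,0,0],
    [0,0,0,3,0,0,0],
    [0,0,0,4.5,0,0,0],
    [0,0,0,6,0,0,0],
    [0,0,0,7.5,0,0,0],
    [0,0,0,9,0,0,0],
    [0,0,0,9,0,0,0],
    [0,0,0,9,0,0,0],
  ],
)

```text
time: 5.6
position: [0.4826, 0.3629, 0.2113]
tool_rot: [-0.258, -0.03, 0.109, 0.96]
ft_force: [-0.3, -0.2, -2.1]
grip_width: 0.0134
```

```bash
python3 - <<'E'
from h import *
did([0,0,0,9,0,0,0])
o,im=snap('wrist','w5.png'); _,s=snap('side','s5.png')
s=cv2.resize(s[205:405,110:310],(400,400),interpolation=cv2.INTER_CUBIC)
c=cv2.resize(im[120:240,220:340],(400,400),interpolation=cv2.INTER_CUBIC)
cv2.imwrite('pics/st5.png',np.hstack([s,c])[:,:800,::-1])
E
```

```text
cmd [0.4829 0.3623 0.2115] meas [0.4826 0.3629 0.2113] rot err deg [-0.0573 -0.0748  0.0155] q [ 0.0283  0.6954  1.7506  1.0824  1.2909 -0.8592] t 5.6 F [-0.2838 -0.2386 -2.1304] M [-0.9023 -0.3129 -0.0293] w 0.013380388620175255
```

View pics/st5.png

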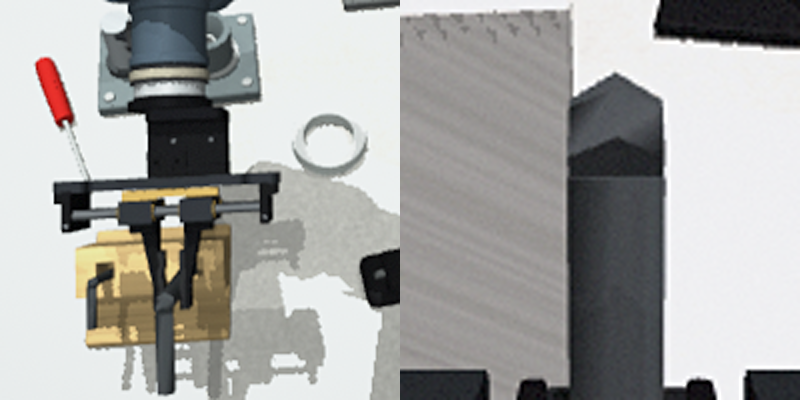

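```bash
cat >> h.py <<'E'
def wire(zb,yk,pitch=0,xk=0):
    # key in tool frame: x_key=-tool z, -z_key = tool y ; bend at (xk,yk,zb)
    a=np.radians(np.arange(30,390,60));r=.014/np.sqrt(3)
    P=[]
    f=lambda k:(np.array([xk,yk,zb])+Rn.from_rotvec([np.radians(pitch),0,0]).apply(np.c_[k[:,1],-k[:,2],-k[:,0]]))
    # long arm hex: flats at +-y => corners at +-z
    h=np.c_[r*np.cos(a),r*np.sin(a)] # y,z
    for s in (-.008,0.,.17): P.append(f(np.c_[np.full(6,s),h]))
    for s in (.008,0.,-.07): P.append(f(np.c_[h[:,1],h[:,0],np.full(6,s)]))
    return P
def tproj(P):
    o=dict(position=np.zeros(3),tool_rot=np.array([0,0,0,1.]));return proj('wrist',P,o)
E
python3 - <<'E'
from h import *
im=cv2.imread('pics/w5.png')
outs=[]
for zb,pit in [(.055,0),(.050,0)]:
    c=cv2.resize(im[120:240,220:340],(400,400),interpolation=cv2.INTER_CUBIC)
    for k,P in enumerate(wire(zb,.008,pit,.0005)):
        u=((tproj(P)-[220,120]+.5)*400/120).astype(int)
        cv2.polylines(c,[u.reshape(-1,1,2)],True,[(0,0,255),(0,255,255),(0,255,0),(255,0,0),(255,255,0),(255,0,255)][k],1)
    outs.append(c)
cv2.imwrite('pics/ov5.png',np.hstack(outs))
E
```

```text
(no output)
```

View pics/ov5.png

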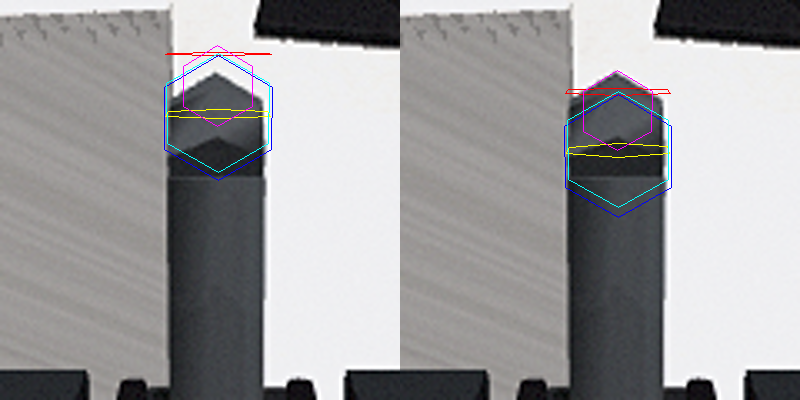

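```bash
python3 -c "
from h import *
plan([.50,.28,.26],Rdown(13));plan([.605,-.054,.20],Rdown(40.4))"
```

```text
shift cm [-0.17 -9.7  -0.  ] rotvec [-1.047 -0.002  0.001] rows 7.0
shift cm [  2.62 -36.92 -22.65] rotvec [-1.026 -0.435  0.251] rows 8.7
```

Emit:
carry_out(
  moves=[
    [0,-0.2,-2,0,-0.13,0,0],
    [0,-0.2,-4,0,-0.27,0,0],
    [0,-0.2,-6,0,-0.41,0,0],
    [0,-0.2,-8,0,-0.55,0,0],
    [0,-0.2,-9.7,0,-0.69,0,0],
    [0,-0.2,-9.7,0,-0.83,0,0],
    [0,-0.2,-9.7,0,-0.97,0,0],
    [0,0.5,-15,-5,-1.045,-0.1,0.06],
    [0,1.1,-20,-9,-1.04,-0.2,0.12],
    [0,1.6,-25,-13,-1.035,-0.3,0.18],
    [0,2.1,-30,-17,-1.03,-0.4,0.24],
    [0,2.6,-34,-20,-1.026,-0.435,0.251],
    [0,2.6,-36.9,-22.7,-1.026,-0.435,0.251],
    [0,2.6,-36.9,-22.7,-1.026,-0.435,0.251],
    [0,2.6,-36.9,-22.7,-1.026,-0.435,0.251],
    [0,2.6,-36.9,-22.7,-1.026,-0.435,0.251],
  ],
)

```text
time: 7.3
position: [0.6038, -0.0554, 0.1972]
tool_rot: [-0.663, -0.241, 0.244, 0.666]
ft_force: [-1.6, 0.1, -2.5]
grip_width: 0.0134
```

```bash
python3 - <<'E'
from h import *
did([0,2.6,-36.9,-22.7,-1.026,-.435,.251])
o,im=snap('wrist','w6.png'); _,s=snap('side','s6.png'); _,t=snap('top','t6.png')
print(proj('side',[[.571,-.0145,.073]]))
c=cv2.resize(s[130:300,120:320],(700,595),interpolation=cv2.INTER_CUBIC)
cv2.imwrite('pics/s6c.png',c[:,:,::-1])
E
```

```text
cmd [ 0.6048 -0.0541  0.1995] meas [ 0.6038 -0.0554  0.1972] rot err deg [0.2773 0.268  0.0984] q [-0.2762  0.5635  1.5271  0.0016  1.056  -0.9771] t 7.3 F [-1.553   0.0618 -2.5312] M [ 0.0798 -0.072   0.0746] w 0.013433407249165722
[[211.4857 219.2872]]
```

View pics/s6c.png

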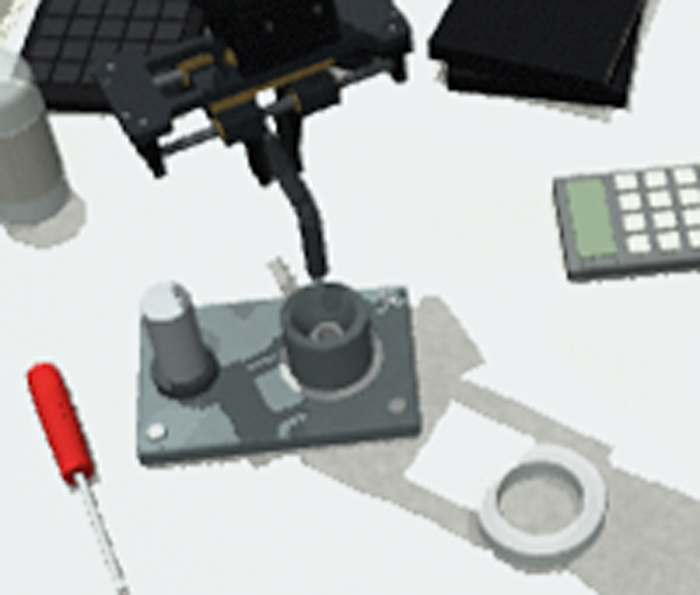

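View pics/w6.png

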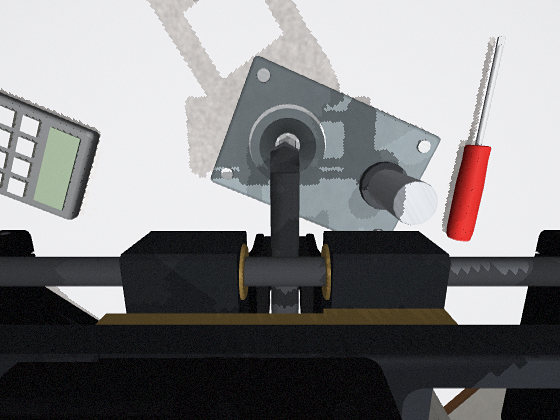

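```bash
python3 - <<'E'
from h import *
o=robot.get_obs();R=Rn.from_quat(o['tool_rot']).as_matrix()
print('target tip px',(120+318/3.5,130+275/3.5))
for zb in (.045,.05,.055):
  for yk in (.006,.012):
    for L in (.07,):
        P=o['position']+R@np.array([.0005,yk+L,zb]);print(zb,yk,P,proj('side',P), 'bend',proj('side',o['position']+R@np.array([.0005,yk,zb])))
s=cv2.imread('pics/s6.png')[165:235,180:240];s=cv2.resize(s,None,fx=8,fy=8,interpolation=cv2.INTER_CUBIC)
w=cv2.resize(cv2.imread('pics/w6.png')[95:185,240:340],None,fx=6,fy=6,interpolation=cv2.INTER_CUBIC)
cv2.imwrite('pics/s6d.png',s);cv2.imwrite('pics/w6d.png',w)
E
```

```text
target tip px (210.85714285714286, 208.57142857142856)
0.045 0.006 [ 0.5746 -0.0174  0.1226] [[208.0642 205.2724]] bend [[204.4493 185.4483]]
0.045 0.012 [ 0.5746 -0.0174  0.1166] [[208.3582 206.8846]] bend [[204.7732 187.2244]]
0.05 0.006 [ 0.5713 -0.0136  0.1226] [[208.9529 206.6487]] bend [[205.3732 186.8437]]
0.05 0.012 [ 0.5713 -0.0136  0.1166] [[209.244  208.2592]] bend [[205.694  188.6183]]
0.055 0.006 [ 0.5681 -0.0098  0.1227] [[209.8458 208.0317]] bend [[206.3017 188.2461]]
0.055 0.012 [ 0.5681 -0.0098  0.1167] [[210.1339 209.6404]] bend [[206.6193 190.0191]]
```

View pics/s6d.png

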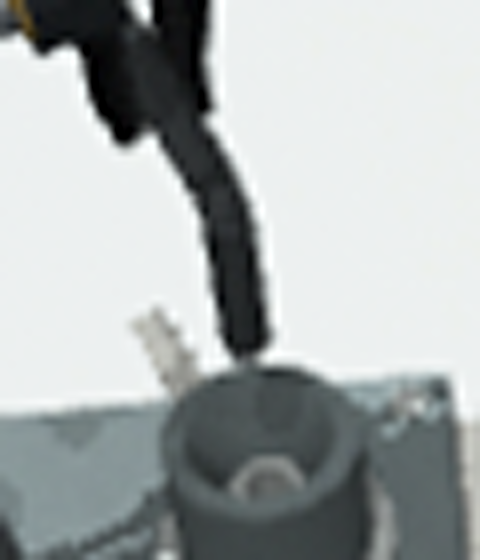

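View pics/w6d.png

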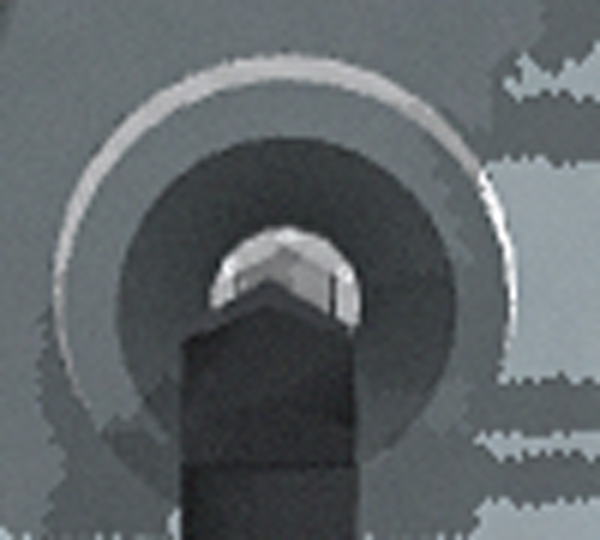

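```bash
python3 - <<'E'
from h import *
o=robot.get_obs();R=Rn.from_quat(o['tool_rot']).as_matrix()
b=ray_z('wrist',(287.8,146),.073,o);print(b)
B=np.array([.5725,-.0143,.02])
for bb in (np.r_[b,.02],B): print('bolt in tool (m)',R.T@(bb-o['position']))
E
```

```text
[ 0.5714 -0.0099]
bolt in tool (m) [0.003  0.1787 0.0524]
bolt in tool (m) [0.001  0.1786 0.0484]
```

Emit:
carry_out(
  moves=[
    [0,0.2,2,-0.3,0,0,0],
    [0,0.2,4,-0.3,0,0,0],
    [0,0.2,5,-0.3,0,0,0],
    [0,0.2,5.5,-0.3,0,0,0],
    [0,0.2,6,-0.3,0,0,0],
    [0,0.2,6.5,-0.3,0,0,0],
    [0,0.2,7,-0.3,0,0,0],
    [0,0.2,7.3,-0.3,0,0,0],
    [0,0.2,7.6,-0.3,0,0,0],
    [0,0.2,7.6,-0.3,0,0,0],
  ],
)

```text
time: 8.45
position: [0.6079, -0.0546, 0.1225]
tool_rot: [-0.663, -0.244, 0.244, 0.664]
ft_force: [-0.3, 0.9, -2.9]
grip_width: 0.014
```

```bash
python3 - <<'E'
from h import *
did([0,.2,7.6,-.3,0,0,0])
o,im=snap('wrist','w7.png'); _,s=snap('side','s7.png')
c=cv2.resize(s[160:260,150:270],(480,400),interpolation=cv2.INTER_CUBIC)
d=cv2.resize(im[90:200,230:320],(320,400),interpolation=cv2.INTER_CUBIC)
cv2.imwrite('pics/s7c.png',np.hstack([c,d])[:,:,::-1])
E
```

```text
cmd [ 0.6083 -0.055   0.1235] meas [ 0.6079 -0.0546  0.1225] rot err deg [ 0.0505 -0.0006  0.0289] q [-0.2725  0.6683  1.5728  0.0002  0.9015 -0.9775] t 8.45 F [-0.339   0.8608 -2.8786] M [ 0.1635 -0.05   -0.0015] w 0.013959000536977701
```

View pics/s7c.png

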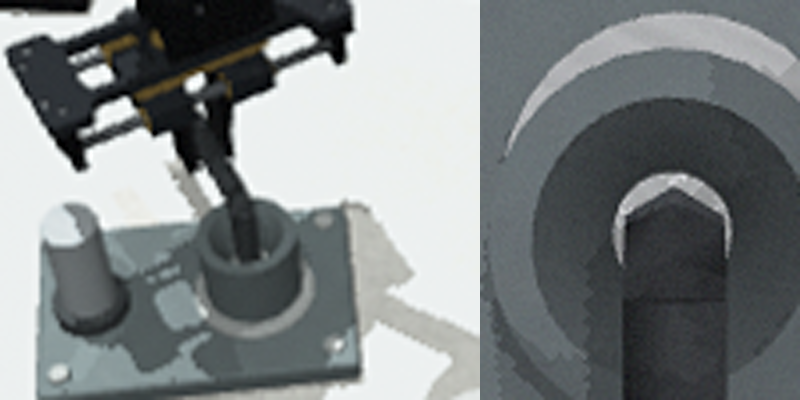

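Emit:
carry_out(
  moves=[
    [0,0,0.3,0,0,0,0],
    [0,0,0.6,0,0,0,0],
    [0,0,0.9,0,0,0,0],
    [0,0,1.2,0,0,0,0],
    [0,0,1.2,0,0,0,0],
  ],
)

```text
time: 9.05
position: [0.608, -0.0546, 0.1104]
tool_rot: [-0.663, -0.244, 0.244, 0.664]
ft_force: [0.1, 0.8, -3.1]
grip_width: 0.0132
```

```bash
python3 - <<'E'
from h import *
did([0,0,1.2,0,0,0,0])
E
```

```text
cmd [ 0.6083 -0.055   0.1115] meas [ 0.608  -0.0546  0.1104] rot err deg [ 0.0338 -0.0053  0.0255] q [-0.2725  0.686   1.5791  0.0001  0.8773 -0.9774] t 9.05 F [ 0.1127  0.7672 -3.0554] M [ 0.1252  0.0331 -0.0293] w 0.013169272149335694
```

Emit:
carry_out(
  moves=[
    [0,0,0.3,0,0,0,0],
    [0,0,0.6,0,0,0,0],
    [0,0,0.8,0,0,0,0],
    [0,0,1.0,0,0,0,0],
    [0,0,1.0,0,0,0,0],
  ],
)

```text
time: 9.55
position: [0.611, -0.0563, 0.1035]
tool_rot: [0.665, 0.246, -0.242, -0.662]
ft_force: [0.1, -2.0, 7.6]
grip_width: 0.0136
```

```bash
python3 - <<'E'
from h import *
did([0,0,1.0,0,0,0,0])
o,im=snap('wrist','w8.png'); _,s=snap('side','s8.png')
c=cv2.resize(s[160:260,150:270],(480,400),interpolation=cv2.INTER_CUBIC)
d=cv2.resize(im[90:200,230:320],(320,400),interpolation=cv2.INTER_CUBIC)
cv2.imwrite('pics/s8c.png',np.hstack([c,d])[:,:,::-1])
E
```

```text
cmd [ 0.6083 -0.055   0.1015] meas [ 0.611  -0.0563  0.1035] rot err deg [-0.3821 -0.0367 -0.1675] q [-0.2733  0.6973  1.5798 -0.0016  0.8574 -0.9777] t 9.55 F [ 0.0894 -2.0317  7.5958] M [-0.1006  0.2271  0.0445] w 0.013563186001382033
```

View pics/s8c.png

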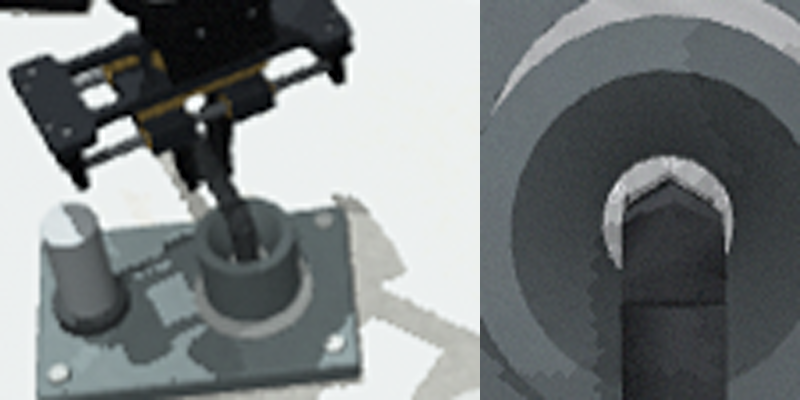

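Emit:
carry_out(
  moves=[
    [0,-0.13,0,-0.2,0,0.025,0],
    [0,-0.27,0.1,-0.2,0,0.05,0],
    [0,0,0.2,-0.2,0,0,0],
    [0,0.27,0.2,-0.2,0,-0.05,0],
    [0,0.27,0.2,-0.2,0,-0.05,0],
    [0,0,0.2,-0.2,0,0,0],
    [0,0,0.2,-0.2,0,0,0],
  ],
)

```text
time: 10.35
position: [0.612, -0.0577, 0.1018]
tool_rot: [0.665, 0.246, -0.242, -0.662]
ft_force: [0.3, -2.2, 8.9]
grip_width: 0.0133
```

```bash
python3 - <<'E'
from h import *
did([0,0,0.2,-.2,0,0,0])
o,im=snap('wrist','w9.png')
d=cv2.resize(im[90:240,200:360],None,fx=4,fy=4,interpolation=cv2.INTER_CUBIC)
cv2.imwrite('pics/w9c.png',d[:,:,::-1])
E
```

```text
cmd [ 0.6096 -0.0566  0.0995] meas [ 0.612  -0.0577  0.1018] rot err deg [-0.3538  0.0242 -0.1734] q [-0.2752  0.7011  1.5773 -0.0011  0.8564 -0.9788] t 10.35 F [ 0.3097 -2.225   8.9403] M [0.0826 0.2476 0.0861] w 0.013325936860953663
```

View pics/w9c.png

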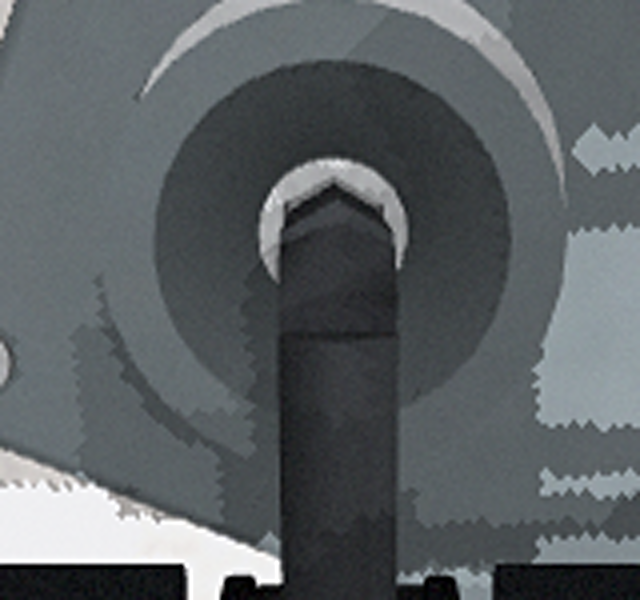

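```bash
python3 - <<'E'
import cv2,numpy as np
for f in ['w6','w7','w8','w9']:
    g=cv2.GaussianBlur(cv2.imread(f'pics/{f}.png',0),(1,5),0).astype(float)
    out=[]
    for r in (180,190,200,210,220):
        gx=np.diff(g[r-2:r+3].mean(0)); L=255+np.argmin(gx[255:280]); Rr=290+np.argmax(gx[290:315])
        def sub(i,s):
            y=np.abs(gx[i-2:i+3]);return (np.arange(i-2,i+3)*y).sum()/y.sum()+.5
        out.append((round(sub(Rr,1)-sub(L,1),2)))
    print(f,out)
E
```

```text
w6 [np.float64(29.95), np.float64(29.36), np.float64(29.14), np.float64(28.78), np.float64(28.57)]
w7 [np.float64(28.91), np.float64(28.87), np.float64(29.35), np.float64(29.04), np.float64(28.77)]
w8 [np.float64(29.81), np.float64(29.65), np.float64(29.22), np.float64(29.07), np.float64(28.98)]
w9 [np.float64(30.27), np.float64(29.83), np.float64(29.62), np.float64(29.23), np.float64(29.14)]
```

Emit:
carry_out(
  moves=[
    [0.35,0,0,0,0,0,0],
    [0.35,0,0,0,0,0,0],
    [0.35,0,0,0,0,0,0],
    [0.35,0,0,0,0,0,0],
    [0.35,0,0,0,0,0,0],
  ],
)

```text
time: 10.9
position: [0.6094, -0.056, 0.0987]
tool_rot: [-0.663, -0.244, 0.244, 0.664]
ft_force: [-0.2, 0.6, -0.4]
grip_width: 0.0301
```

```bash
python3 - <<'E'
from h import *
did([0,0,0,0,0,0,0])
o,im=snap('wrist','w10.png'); _,s=snap('side','s10.png')
c=cv2.resize(s[150:270,150:270],(400,400),interpolation=cv2.INTER_CUBIC)
d=cv2.resize(im[90:240,200:360],(400,375),interpolation=cv2.INTER_CUBIC);d=cv2.copyMakeBorder(d,0,25,0,0,0)
cv2.imwrite('pics/s10c.png',np.hstack([c,d])[:,:,::-1])
E
```

```text
cmd [ 0.6096 -0.0566  0.0995] meas [ 0.6094 -0.056   0.0987] rot err deg [ 0.0208 -0.0173  0.0126] q [-0.2741  0.7048  1.5809  0.0002  0.8563 -0.9793] t 10.9 F [-0.1623  0.5745 -0.4361] M [-0.0315 -0.1882 -0.0232] w 0.030138132546886704
```

View pics/s10c.png

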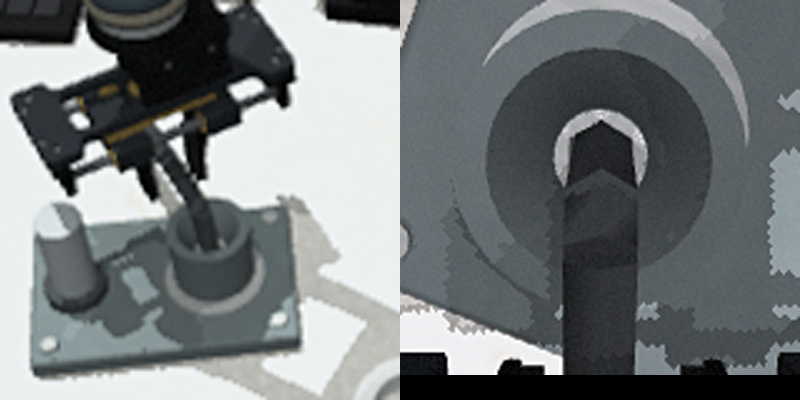

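Emit:
carry_out(
  moves=[
    [0.4,0,-1,0,0,0,0],
    [0.4,0,-4,0,0,0,0],
    [0.4,0,-8,0,0,0,0],
    [0.4,0,-8,0,0,0,0],
    [0.4,0,-8,0,0,0,0],
  ],
)

```text
time: 11.5
position: [0.6102, -0.0563, 0.1808]
tool_rot: [0.664, 0.245, -0.243, -0.663]
ft_force: [-0.0, 0.4, -0.1]
grip_width: 0.0349
```

```bash
python3 - <<'E'
from h import *
did([0.4,0,-8,0,0,0,0])
o,im=snap('wrist','w11.png'); _,s=snap('side','s11.png')
c=cv2.resize(s[150:260,140:280],(764,600),interpolation=cv2.INTER_CUBIC)
cv2.imwrite('pics/s11c.png',c[:,:,::-1])
E
```

```text
cmd [ 0.6096 -0.0566  0.1795] meas [ 0.6102 -0.0563  0.1808] rot err deg [-0.1615 -0.0157 -0.1076] q [-0.2742  0.5897  1.5296  0.0001  1.0189 -0.9793] t 11.5 F [-0.0222  0.4329 -0.1452] M [-0.0401 -0.1045  0.0178] w 0.03491232260648756
```

View pics/s11c.png

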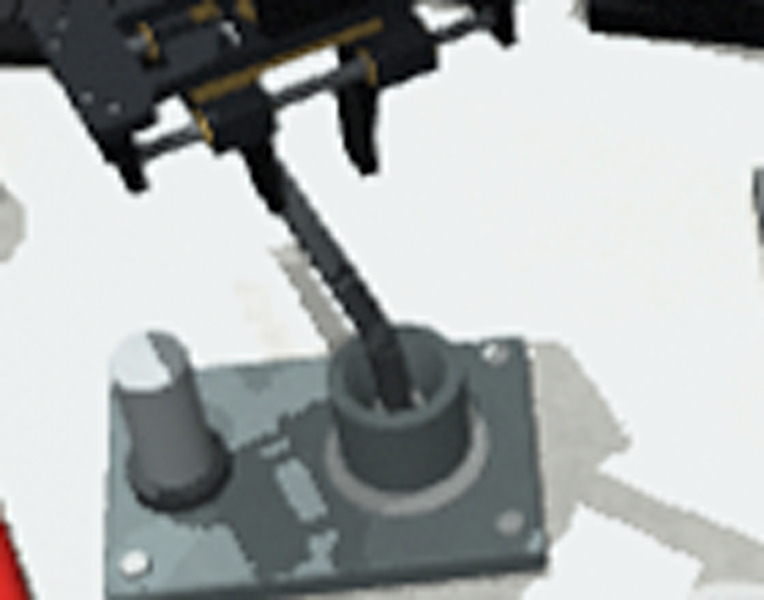

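View pics/w11.png

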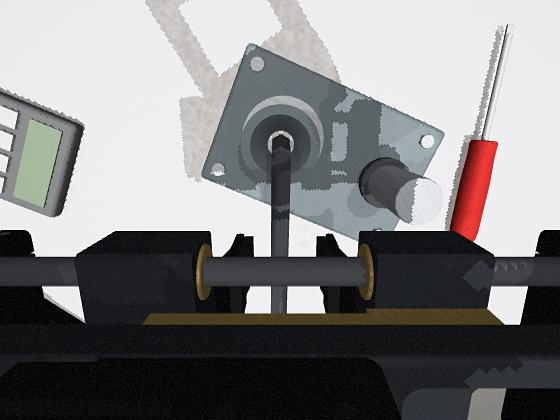

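```bash
python3 - <<'E'
from h import *
o=robot.get_obs()
b=ray_z('side',(213.1,220.6),.073);print(b)
bw=ray_z('wrist',(279.7,142.0),.05,o);print('wrist',bw)
th=np.radians(-49.6);u=np.array([np.cos(th),np.sin(th),0]);z=np.array([0,0,1.])
im=cv2.imread('pics/s11.png')
outs=[]
for tz,sag in [(.02,8),(.026,8)]:
    a=np.radians(sag);X=u*np.cos(a)-z*np.sin(a);Z=z*np.cos(a)+u*np.sin(a)
    tip=np.r_[b,tz];bend=tip+.07*Z
    P=np.array([tip,bend,bend+.17*X,bend+.008*Z-.008*X]);q=proj('side',P);print(tz,q.round(1),'wrist',proj('wrist',P,o).round(1))
    c=cv2.resize(im[150:260,140:250],(400,400),interpolation=cv2.INTER_CUBIC)
    hexc=lambda C,A,B:[C+.00808*(np.cos(t)*A+np.sin(t)*B) for t in np.arange(6)*np.pi/3]
    Y=np.cross(Z,X)
    for e0,e1,A,B in [(tip,bend,X,Y),(bend,bend+.17*X,Z,Y)]:
        for p0,p1 in zip(hexc(e0,A,B),hexc(e1,A,B)):
            w=((proj('side',np.array([p0,p1]))-[140,150]+.5)*400/110).astype(int);cv2.line(c,tuple(map(int,w[0])),tuple(map(int,w[1])),(0,0,255),1)
    outs.append(c)
cv2.imwrite('pics/ov11.png',np.hstack(outs))
E
```

```text
[ 0.566  -0.0112]
wrist [ 0.5696 -0.0159]
0.02 [[215.3 233.5]
 [210.7 213.8]
 [184.8 177.3]
 [211.5 213.3]] wrist [[280.6 134.2]
 [279.3 149.8]
 [280.4 333.8]
 [279.  140.6]]
0.026 [[215.1 232.1]
 [210.4 212.2]
 [184.4 175.7]
 [211.2 211.7]] wrist [[280.5 134.3]
 [279.1 150.4]
 [280.3 338. ]
 [278.8 140.9]]
```

View pics/ov11.png

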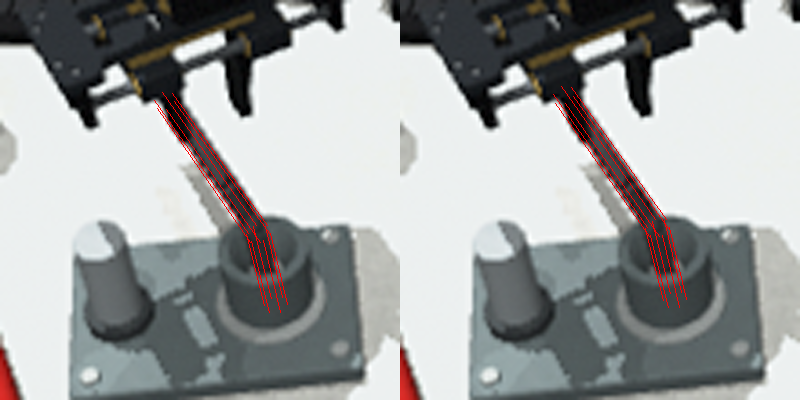

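Emit:
carry_out(
  moves=[
    [0,-0.35,-1,2.5,0,0,0],
    [0,-0.35,-1,5.5,0,0,0],
    [0,-0.35,0,5.7,0,0,0],
    [0,-0.35,2,5.7,0,0,0],
    [0,-0.35,4,5.7,0,0,0],
    [0,-0.35,4.5,5.7,0,0,0],
    [0,-0.35,4.8,5.7,0,0,0],
    [0,-0.35,5.1,5.7,0,0,0],
    [0,-0.35,5.1,5.7,0,0,0],
  ],
)

```text
time: 12.5
position: [0.5702, -0.0152, 0.1281]
tool_rot: [0.664, 0.244, -0.244, -0.664]
ft_force: [0.4, 0.3, -0.4]
grip_width: -0.0002
```

```bash
python3 - <<'E'
from h import *
did([0,-.35,5.1,5.7,0,0,0])
E
```

```text
cmd [ 0.57   -0.0154  0.1285] meas [ 0.5702 -0.0152  0.1281] rot err deg [-0.017  -0.0032 -0.01  ] q [-0.2226  0.6188  1.6747  0.0001  0.8478 -0.9275] t 12.5 F [ 0.3863  0.305  -0.3605] M [ 0.0145 -0.1282  0.0106] w -0.00017007965206453297
```

No contact yet at fingertip height 103 mm. Continue in small steps.

Emit:
carry_out(
  moves=[
    [0,0,0.2,0,0,0,0],
    [0,0,0.4,0,0,0,0],
    [0,0,0.5,0,0,0,0],
    [0,0,0.5,0,0,0,0],
  ],
)

```text
time: 12.9
position: [0.571, -0.0152, 0.1243]
tool_rot: [0.664, 0.245, -0.243, -0.663]
ft_force: [1.1, -0.6, 4.7]
grip_width: 0.0005
```

```bash
python3 - <<'E'
from h import *
did([0,0,.5,0,0,0,0])
E
```

```text
cmd [ 0.57   -0.0154  0.1235] meas [ 0.571  -0.0152  0.1243] rot err deg [-0.1363 -0.0139 -0.1025] q [-0.2223  0.6247  1.6768  0.0001  0.8371 -0.9274] t 12.9 F [ 1.1003 -0.6017  4.7389] M [ 0.0417 -0.0909  0.0059] w 0.0005286930889468615
```

Emit:
carry_out(
  moves=[
    [0,0,0.2,0,0,0,0],
    [0,0,0.4,0,0,0,0],
    [0,0,0.4,0,0,0,0],
  ],
)

```text
time: 13.2
position: [0.5739, -0.0157, 0.1235]
tool_rot: [0.666, 0.247, -0.241, -0.662]
ft_force: [-1.6, 1.0, 19.6]
grip_width: 0.0006
```

```bash
python3 - <<'E'
from h import *
did([0,0,.4,0,0,0,0])
E
```

```text
cmd [ 0.57   -0.0154  0.1195] meas [ 0.5739 -0.0157  0.1235] rot err deg [-0.476  -0.0091 -0.382 ] q [-0.2221  0.6268  1.6753  0.0006  0.8288 -0.9274] t 13.2 F [-1.5661  0.9854 19.5915] M [ 0.0884 -0.1385  0.0179] w 0.000572705708017357
```

Emit:
carry_out(
  moves=[
    [0,0,-2,0,0,0,0],
    [0.5,0,-5,0,0,0,0],
    [0.5,0,-6,-4,0,0,0],
    [0.5,0,-6,-7.5,0,0,0],
    [0.5,0,-6,-7.5,0,0,0],
    [0.5,0,-6,-7.5,0,0,0],
  ],
)

```text
time: 13.8
position: [0.6184, -0.0726, 0.1789]
tool_rot: [-0.664, -0.244, 0.244, 0.664]
ft_force: [-0.7, 0.7, 1.2]
grip_width: 0.0324
```

```bash
python3 - <<'E'
from h import *
did([0.5,0,-6,-7.5,0,0,0])
o,im=snap('wrist','w12.png')
d=cv2.resize(im[70:320,200:380],None,fx=2.4*1.2,fy=2.4,interpolation=cv2.INTER_CUBIC)
cv2.imwrite('pics/w12c.png',cv2.resize(im[70:320,180:400],None,fx=2.4,fy=2.4,interpolation=cv2.INTER_CUBIC)[:,:,::-1])
E
```

```text
cmd [ 0.6186 -0.0726  0.1795] meas [ 0.6184 -0.0726  0.1789] rot err deg [0.0372 0.0636 0.0067] q [-0.2963  0.6053  1.5024  0.0004  1.0345 -1.0001] t 13.8 F [-0.6522  0.6828  1.2235] M [ 0.0016 -0.1002 -0.0215] w 0.032382170717284255
```

View pics/w12c.png

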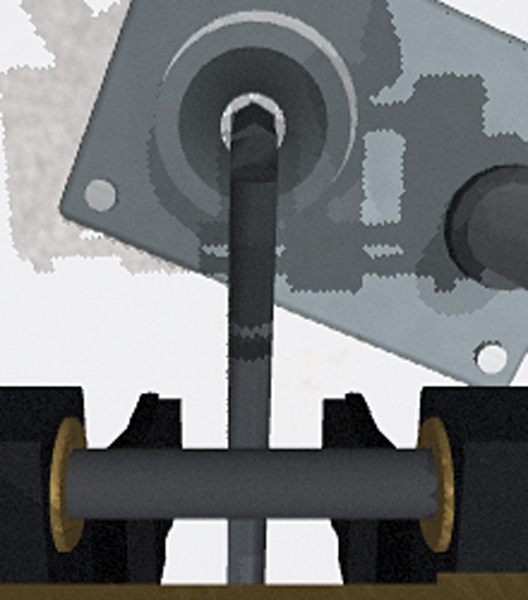

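Emit:
carry_out(
  moves=[
    [0.5,0,3,0,0,0,0],
    [0.5,0,6,0,0,0,0],
    [0.5,0,8,0,0,0,0],
    [0.5,0,9.1,0,0,0,0],
    [0.5,0,9.1,0,0,0,0],
    [0,0,9.1,0,0,0,0],
    [0,0,9.1,0,0,0,0],
    [0,0,9.1,0,0,0,0],
    [0,0,9.1,0,0,0,0],
    [0,0,9.1,0,0,0,0],
  ],
  force=40,
)

```text
time: 14.85
position: [0.6189, -0.0723, 0.0887]
tool_rot: [0.664, 0.244, -0.244, -0.663]
ft_force: [0.1, -0.1, 0.2]
grip_width: 0.0137
```

```bash
python3 - <<'E'
from h import *
did([0,0,9.1,0,0,0,0])
# plan the arc: bolt axis in tool coords c=(0,0,.075)
c=np.array([.0004,0,.0755])
for k in range(1,13):
    a=k*.1; R=Rn.from_rotvec([0,a,0]).as_matrix(); print(round(a,2),((c-R@c)*100).round(2))
E
```

```text
cmd [ 0.6186 -0.0725  0.0885] meas [ 0.6189 -0.0723  0.0887] rot err deg [-0.059  -0.0035 -0.0384] q [-0.2954  0.7301  1.5568  0.0001  0.8535 -1.0003] t 14.85 F [ 0.1394 -0.0984  0.2252] M [ 0.0137 -0.1529 -0.0062] w 0.013652153234453481
0.1 [-0.75  0.    0.04]
0.2 [-1.5   0.    0.16]
0.3 [-2.23  0.    0.35]
0.4 [-2.94  0.    0.61]
0.5 [-3.61  0.    0.94]
0.6 [-4.26  0.    1.34]
0.7 [-4.85  0.    1.8 ]
0.8 [-5.4   0.    2.32]
0.9 [-5.9   0.    2.89]
1.0 [-6.33  0.    3.5 ]
1.1 [-6.71  0.    4.16]
1.2 [-7.01  0.    4.85]
```

Emit:
carry_out(
  moves=[
    [0,-0.38,0,0,0,0.05,0],
    [0,-0.75,0,0.04,0,0.1,0],
    [0,-1.13,0,0.1,0,0.15,0],
    [0,-1.5,0,0.16,0,0.2,0],
    [0,-1.87,0,0.25,0,0.25,0],
    [0,-2.23,0,0.35,0,0.3,0],
    [0,-2.59,0,0.47,0,0.35,0],
    [0,-2.94,0,0.61,0,0.4,0],
    [0,-3.28,0,0.77,0,0.45,0],
    [0,-3.61,0,0.94,0,0.5,0],
  ],
)

```text
time: 15.85
position: [0.5858, -0.0883, 0.0893]
tool_rot: [0.704, 0.074, -0.072, -0.703]
ft_force: [1.3, 2.1, 4.8]
grip_width: 0.0136
```

```bash
python3 - <<'E'
from h import *
did([0,-3.61,0,.94,0,.5,0])
o,im=snap('wrist','w13.png')
cv2.imwrite('pics/w13c.png',cv2.resize(im[70:240,180:400],None,fx=3,fy=3,interpolation=cv2.INTER_CUBIC)[:,:,::-1])
c=np.array([.0004,0,.0755])
for k in range(1,13):
    a=k*.05; R=Rn.from_rotvec([0,a,0]).as_matrix(); print(round(a,2),((c-R@c)*100).round(2))
E
```

```text
cmd [ 0.585  -0.0888  0.0885] meas [ 0.5858 -0.0883  0.0893] rot err deg [-0.0972 -0.1016 -0.117 ] q [-0.338   0.6998  1.639  -0.0004  0.8001 -0.5442] t 15.85 F [1.2943 2.1222 4.7564] M [ 0.1687 -0.093   0.7235] w 0.013574844070669856
0.05 [-0.38  0.    0.01]
0.1 [-0.75  0.    0.04]
0.15 [-1.13  0.    0.09]
0.2 [-1.5   0.    0.16]
0.25 [-1.87  0.    0.24]
0.3 [-2.23  0.    0.35]
0.35 [-2.59  0.    0.47]
0.4 [-2.94  0.    0.61]
0.45 [-3.28  0.    0.77]
0.5 [-3.61  0.    0.94]
0.55 [-3.94  0.    1.13]
0.6 [-4.26  0.    1.34]
```

View pics/w13c.png

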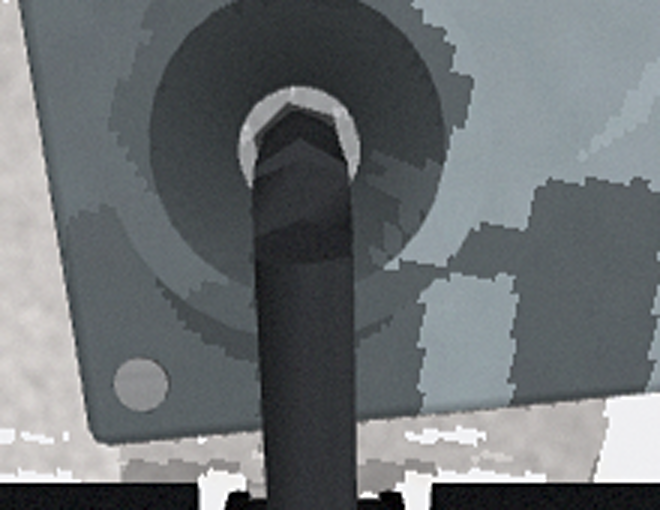

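Emit:
carry_out(
  moves=[
    [0,-0.38,0,0.01,0,0.05,0],
    [0,-0.75,0,0.04,0,0.1,0],
    [0,-1.13,0,0.09,0,0.15,0],
    [0,-1.5,0,0.16,0,0.2,0],
    [0,-1.87,0,0.24,0,0.25,0],
    [0,-2.23,0,0.35,0,0.3,0],
    [0,-2.59,0,0.47,0,0.35,0],
    [0,-2.94,0,0.61,0,0.4,0],
    [0,-3.28,0,0.77,0,0.45,0],
    [0,-3.61,0,0.94,0,0.5,0],
    [0,-3.94,0,1.13,0,0.55,0],
    [0,-4.26,0,1.34,0,0.6,0],
    [0,-4.26,0,1.34,0,0.6,0],
  ],
)

```text
time: 17.2
position: [0.5421, -0.085, 0.0895]
tool_rot: [0.694, -0.136, 0.14, -0.693]
ft_force: [1.6, -0.8, 4.4]
grip_width: 0.0138
```

```bash
python3 - <<'E'
from h import *
did([0,-4.26,0,1.34,0,.6,0])
o,im=snap('wrist','w14.png'); R=Rn.from_quat(o['tool_rot']).as_matrix(); print('tool x yaw',np.degrees(np.arctan2(R[1,0],R[0,0])))
cv2.imwrite('pics/w14c.png',cv2.resize(im[70:240,180:400],None,fx=3,fy=3,interpolation=cv2.INTER_CUBIC)[:,:,::-1])
E
```

```text
cmd [ 0.5406 -0.0843  0.0885] meas [ 0.5421 -0.085   0.0895] rot err deg [-0.0775 -0.1604 -0.2906] q [-0.3585  0.6607  1.7536 -0.0022  0.7222  0.0356] t 17.2 F [ 1.6086 -0.7562  4.3645] M [-0.3803 -0.0287  0.4585] w 0.013815457801488788
tool x yaw -22.484266913793096
```

View pics/w14c.png

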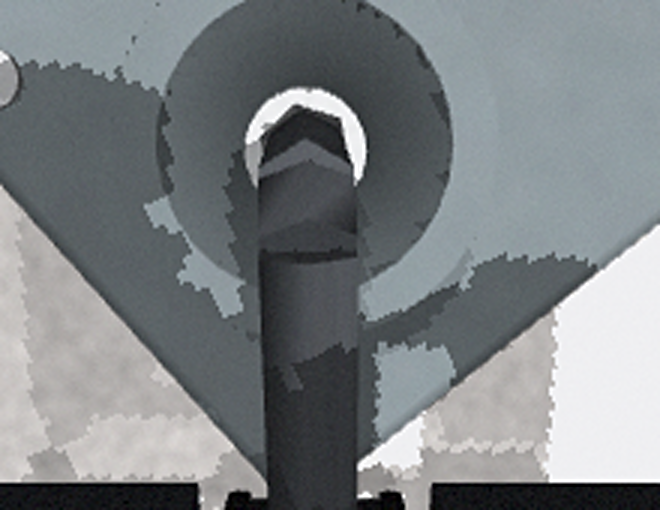

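Emit:
carry_out(
  moves=[
    [0,-0.3,0,0.01,0,0.04,0],
    [0,-0.6,0,0.03,0,0.08,0],
    [0,-0.9,0,0.06,0,0.12,0],
    [0,-1.13,0,0.09,0,0.15,0],
    [0,-1.13,0,0.09,0,0.15,0],
  ],
)

```text
time: 17.75
position: [0.5322, -0.0798, 0.0893]
tool_rot: [0.682, -0.188, 0.191, -0.681]
ft_force: [-0.3, -2.4, 5.9]
grip_width: 0.0136
```

```bash
python3 - <<'E'
from h import *
did([0,-1.13,0,.09,0,.15,0])
o,im=snap('wrist','w15.png'); R=Rn.from_quat(o['tool_rot']).as_matrix(); print('tool x yaw',np.degrees(np.arctan2(R[1,0],R[0,0])))
a=cv2.resize(im[85:155,245:315],None,fx=5.7,fy=5.7,interpolation=cv2.INTER_CUBIC)
b=cv2.resize(cv2.imread('pics/w14.png')[85:155,245:315],None,fx=5.7,fy=5.7,interpolation=cv2.INTER_CUBIC)
cv2.imwrite('pics/w15c.png',np.hstack([b,a[:,:,::-1]]))
E
```

```text
cmd [ 0.5305 -0.0791  0.0885] meas [ 0.5322 -0.0798  0.0893] rot err deg [-0.0106 -0.1253 -0.2982] q [-0.3561  0.6524  1.7806 -0.0016  0.7034  0.1882] t 17.75 F [-0.2888 -2.425   5.8802] M [-0.4172 -0.063   0.5529] w 0.0136054535158201
tool x yaw -31.113928434359195
```

View pics/w15c.png

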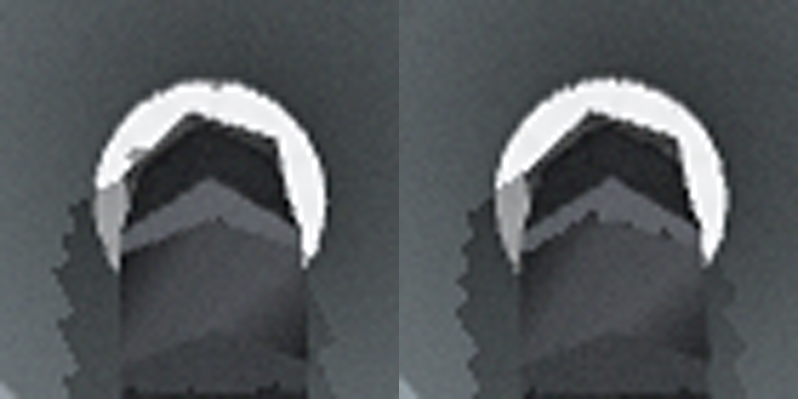

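Emit:
carry_out(
  moves=[
    [0,-0.26,0,0.01,0,0.035,0],
    [0,-0.52,0,0.02,0,0.07,0],
    [0,-0.52,0,0.02,0,0.07,0],
  ],
)

```text
time: 18.1
position: [0.5278, -0.0769, 0.0893]
tool_rot: [0.675, -0.212, 0.215, -0.674]
ft_force: [2.0, -2.3, 5.4]
grip_width: 0.0136
```

```bash
python3 - <<'E'
from h import *
did([0,-.52,0,.02,0,.07,0])
o,im=snap('wrist','w16.png'); R=Rn.from_quat(o['tool_rot']).as_matrix(); print('tool x yaw',np.degrees(np.arctan2(R[1,0],R[0,0])))
a=cv2.resize(im[85:155,245:315],None,fx=5.7,fy=5.7,interpolation=cv2.INTER_CUBIC)
b=cv2.resize(cv2.imread('pics/w1.png')[75:145,255:325],None,fx=5.7,fy=5.7,interpolation=cv2.INTER_CUBIC)
cv2.imwrite('pics/w16c.png',np.hstack([b,a[:,:,::-1]]))
E
```

```text
cmd [ 0.5261 -0.0763  0.0885] meas [ 0.5278 -0.0769  0.0893] rot err deg [ 0.0127 -0.1209 -0.2919] q [-0.3538  0.6487  1.7926 -0.0016  0.6953  0.2605] t 18.1 F [ 2.0123 -2.2872  5.3965] M [-0.4154 -0.1032  0.5083] w 0.013560434577515122
tool x yaw -35.129067887486684
```

View pics/w16c.png

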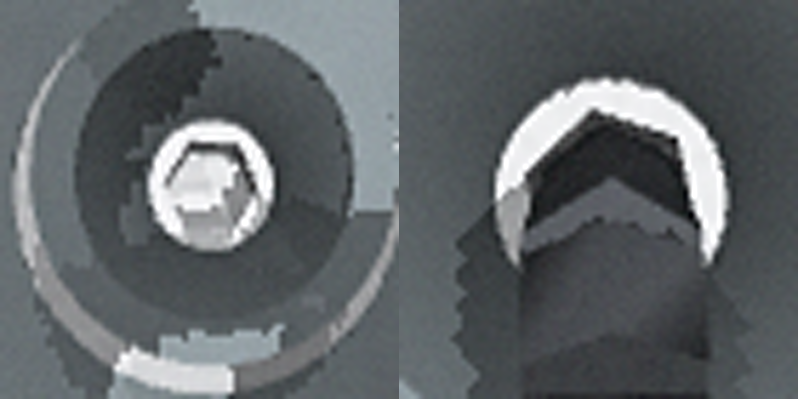

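Emit:
carry_out(
  moves=[
    [0.5,0,0,0,0,0,0],
    [0.5,0,0,0,0,0,0],
    [0.5,0,0,0,0,0,0],
    [0.5,0,0,0,0,0,0],
    [0.5,0,-2,0,0,0,0],
    [0.5,0,-5,0,0,0,0],
    [0.5,0,-9,0,0,0,0],
    [0.5,0,-12,0,0,0,0],
    [0.5,0,-12,-4,0,0,0],
    [0.5,0,-12,-6,0,0,0],
    [0.5,0,-12,-6,0,0,0],
    [0.5,0,-12,-6,0,0,0],
  ],
)

```text
time: 19.35
position: [0.4907, -0.1245, 0.2075]
tool_rot: [-0.673, 0.215, -0.214, 0.674]
ft_force: [0.3, 0.3, 0.4]
grip_width: 0.0436
```

```bash
python3 - <<'E'
from h import *
did([0.5,0,-12,-6,0,0,0])
o,im=snap('wrist','w17.png'); _,s=snap('side','s17.png')
cv2.imwrite('pics/s17c.png',np.hstack([cv2.resize(s[130:410,100:300],(400,560)),cv2.resize(im[30:240,200:350],(400,560))])[:,:,::-1])
E
```

```text
cmd [ 0.4915 -0.1253  0.2085] meas [ 0.4907 -0.1245  0.2075] rot err deg [0.0134 0.0741 0.1284] q [-0.4699  0.4266  1.7684  0.0008  0.9488  0.1461] t 19.35 F [0.3087 0.277  0.4266] M [-0.0026 -0.08   -0.0128] w 0.04361166382534761
```

View pics/s17c.png

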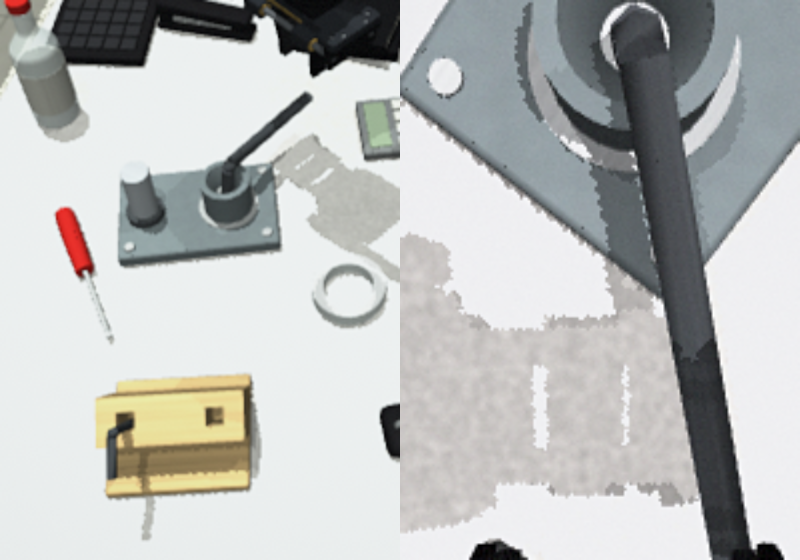

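```bash
python3 - <<'E'
from h import *
im=cv2.imread('pics/s17.png')
z=np.array([0,0,1.])
# fit bolt xy, yaw, tip z with sag free to bend & free end clicks
c=cv2.resize(im[160:250,190:270],None,fx=6,fy=6,interpolation=cv2.INTER_CUBIC)
for tz,col in [(.02,(0,0,255)),(.030,(0,255,0))]:
    th=np.radians(-114.7);u=np.array([np.cos(th),np.sin(th),0]);a=np.radians(8);X=u*np.cos(a)-z*np.sin(a);Z=z*np.cos(a)+u*np.sin(a);Y=np.cross(Z,X)
    tip=np.array([.5695,-.0135,tz]);b=tip+.07*Z
    for e0,e1,A in [(tip,b,X),(b,b+.17*X,Z)]:
        for s in (-1,1):
            w=((proj('side',np.array([e0,e1])+s*.007*Y)-[190,160]+.5)*6).astype(int);cv2.line(c,tuple(map(int,w[0])),tuple(map(int,w[1])),col,1)
cv2.imwrite('pics/ov17.png',c)
E
```

```text
(no output)
```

View pics/ov17.png

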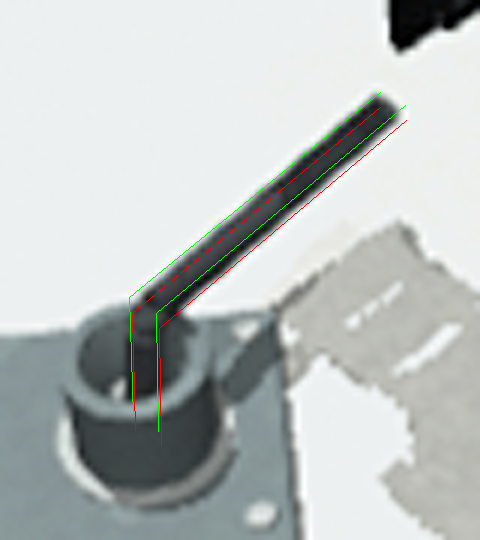

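Emit:
carry_out(
  moves=[
    [0,0,0,4,0,0,0],
    [0,0,0,8,0,0,0],
    [0,0.1,0,12,0,0,0],
    [0,0.1,0,13.6,0,0,0],
    [0,0.1,0,13.6,0,0,0],
    [0,0.1,3,13.6,0,0,0],
    [0,0.1,6,13.6,0,0,0],
    [0,0.1,7.5,13.6,0,0,0],
    [0,0.1,8,13.6,0,0,0],
    [0,0.1,8.3,13.6,0,0,0],
    [0,0.1,8.6,13.6,0,0,0],
    [0,0.1,8.6,13.6,0,0,0],
  ],
)

```text
time: 20.65
position: [0.5724, -0.0152, 0.1242]
tool_rot: [-0.674, 0.212, -0.216, 0.674]
ft_force: [-0.6, 0.2, 4.6]
grip_width: 0.0
```

```bash
python3 - <<'E'
from h import *
did([0,.1,8.6,13.6,0,0,0])
E
```

```text
cmd [ 0.5708 -0.0148  0.1225] meas [ 0.5724 -0.0152  0.1242] rot err deg [ 0.0991  0.0064 -0.257 ] q [-0.2216  0.6257  1.6745 -0.      0.8366  0.3938] t 20.65 F [-0.6316  0.1793  4.5826] M [-0.0578 -0.0004  0.0005] w 3.789421265852741e-05
```

Same contact height (fingertips at 99 mm) as when pressed to the floor before, so the key is still fully seated. Retreat straight up.

Emit:
carry_out(
  moves=[
    [0,0,-2,0,0,0,0],
    [0,0,-6,0,0,0,0],
    [0,0,-10,0,0,0,0],
    [0,0,-14,0,0,0,0],
    [0,0,-14,0,0,0,0],
    [0,0,-14,0,0,0,0],
  ],
)

```text
time: 21.25
position: [0.5713, -0.0148, 0.2642]
tool_rot: [-0.674, 0.213, -0.216, 0.674]
ft_force: [0.8, 0.1, -1.1]
grip_width: 0.0002
```

```bash
python3 - <<'E'
from h import *
did([0,0,-14,0,0,0,0])
_,s=snap('side','s18.png')
cv2.imwrite('pics/s18c.png',cv2.resize(s[130:410,100:320],(440,560))[:,:,::-1])
E
```

```text
cmd [ 0.5708 -0.0148  0.2625] meas [ 0.5713 -0.0148  0.2642] rot err deg [ 0.0889 -0.0048 -0.2368] q [-0.2213  0.4343  1.5535 -0.0001  1.1493  0.3939] t 21.25 F [ 0.8176  0.1456 -1.055 ] M [-0.0452 -0.0303  0.0154] w 0.0002052286520093255
```

View pics/s18c.png

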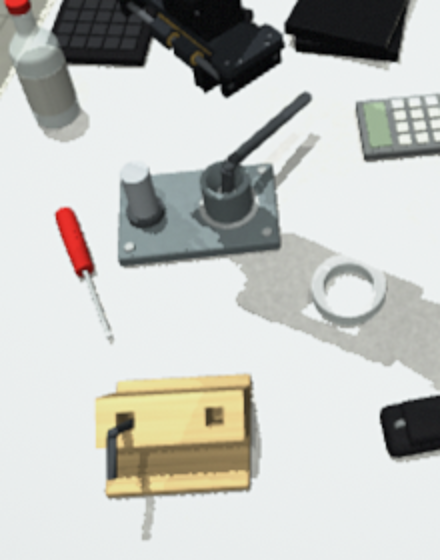

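The key stands seated in the grey foot's boss, crop (228,170), with its arm pointing right. The smaller key is still in the stand at (115,440), and the gripper is clear of everything.

```bash
python3 -c "
from rig import robot
print(robot.hand_in())"
```

```text
the job is handed in; nothing more can be done
None
```

I took the larger key from the stand and turned it short arm down. I seated it in the grey foot's bolt, turned the bolt clockwise, released the key and backed off. I handed the job in at about 21 s on the robot clock.

**Turn:** the wrist views put the bolt's turn at about 65° (1.13 rad), give or take 3°; the key's own change of direction gives the same figure. I judged "tight" from this angle. The wrist moment stayed at 0.5–0.7 N m and I did not feel the hard stop.

**Seating:** the key first met resistance a few millimetres short of the floor and tipped slightly in the grip. I let go of it and pressed on its bend with closed fingertips, up to about 20 N. Contact was at 98.5–99 mm, against about 98 mm expected when fully seated. A second press after the turn gave the same height. The side-camera overlay could not settle seating depth: it fitted the seated position and one 10 mm higher about equally well.

**Final view:** the key sags freely in the bolt, the smaller key is still in the stand, and the gripper touches nothing.

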